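# Let the orange ball out of the counter dispenser

## Task

A customer wants the orange ball: with a fingertip, press down the yellow paddle of the orange ball's lane so that its gate lifts, keep it down until the ball has rolled into the green tray end, then let the paddle come back up so that the gate is shut again. Leave the blue ball waiting behind its shut gate, do not touch or pick up either ball, and leave the jar, the tin and the carton standing where they are.

Things in the scene. Friction and masses are not known exactly. Their poses are not given: they have to be found in the camera images.
- dispenser: Fixed plywood ball dispenser, 320 mm long. Origin on the counter, mid-width, under the lever pivots; x points downhill, y to the left lane. Lane centres at y = +29 (left) and -29 mm (right), 52 mm wide, walls 26 mm, slope 0.14 rad; shut gates at x = 100 mm; green tray end x = 190 to 269 mm, with end wall. Left paddle works the left gate, right the right. Tallest at rest: pivot posts, 129 mm.
- ball_orange: The same orange ball as ball_orange_center (this origin lies on its surface and turns as it rolls; use the point)
- ball_orange_center (a point): Centre of the orange rubber ball, 45 mm across; it starts behind the shut gate of the left or the right lane, about 87 mm above the counter and at dispenser x = 74 mm. Released, it takes about a second to roll to the tray end, where it rests at dispenser x of about 246 mm.
- ball_blue: The same blue ball as ball_blue_center (this origin lies on its surface; use the point)
- ball_blue_center (a point): Centre of the blue rubber ball, 45 mm across, waiting in the other lane.
- paddle_left (a point): Yellow square paddle of the left lever, 44 x 44 x 10 mm; the point is the centre of its top face, 124 mm above the counter at rest, at dispenser x = -85 mm, y = +75 mm. Pressed straight down from above; nothing is beneath it. Fully down its centre is about 38 mm lower and it slopes 0.45 rad, its outer (dispenser -x) edge the lower.
- paddle_right (a point): Yellow square paddle of the right lever, 44 x 44 x 10 mm; the point is the centre of its top face, 124 mm above the counter at rest, at dispenser x = -85 mm, y = -75 mm. Pressed straight down from above; nothing is beneath it. Fully down its centre is about 38 mm lower and it slopes 0.45 rad, its outer (dispenser -x) edge the lower.
- lever_left (a joint): Angle of the left rocking lever (rad): 0 at rest, gate shut; grows as its paddle goes down and its red gate rises, to a stop at 0.45. The ball can pass from about 0.34 on. A spring returns it: about 2 N on the paddle starts it, about 4 N holds it fully down. Its level pivot is 115 mm above the counter at dispenser x = 0.
- lever_right (a joint): Angle of the right rocking lever (rad): 0 at rest, gate shut; grows as its paddle goes down and its red gate rises, to a stop at 0.45. The ball can pass from about 0.34 on. A spring returns it: about 2 N on the paddle starts it, about 4 N holds it fully down. Its level pivot is 115 mm above the counter at dispenser x = 0.
- treat_jar: Loose brown treat jar with black cap, 68 mm across, 100 mm tall, beside the dispenser's left side; origin at the centre of its underside.
- food_tin: Loose food tin with green label, 66 mm across, 60 mm tall, beside the dispenser's right side; origin at the centre of its underside.
- chew_carton: Loose small green carton, 45 x 65 mm, 50 mm tall, uphill of the dispenser, between and before the paddles; origin at the centre of its underside.

How it is judged:
By the outcome, as a careful person would: the job done as asked, in the order asked, and still so for the second after the job is handed in, with the robot touching nothing.
It also fails if it takes over 32 s, if anything falls off the work surface, if the arm or the gripper's body presses on something with over 40 N, if the wrist force passes 120 N, or if a joint passes its speed limit or range.

## Robot

A 6-joint arm with a two-finger parallel gripper is mounted at the origin on the work surface. World frame = base frame: x ahead of the robot, y to its left, z up, the work surface at z = 0. Lengths are in mm, angles in rad, forces in N, time in s.
With the tool pointing down it reaches from about 250 to 775 mm from the base axis. Payload 8.9 kg.
Tool frame: the origin (TCP) lies between the finger pads; the fingertips stand env.nose_length ahead of it and the grasp point (between the pads) lies 8 mm behind it (env.nose_length is the distance from the TCP to the fingertips, in mm); z points along the fingers, y is the line along which they close (so a half turn about z gives the same grasp; the last joint's range is limited). The gripper opens to 85 mm and grips with 20 to 120 N. Pads are 22 mm wide; open, the fingers measure 114 mm over their backs; the gripper's body (76 mm by 85 mm) begins 54 mm behind the grasp point. The pads swing forward as they close: fully open they stand 13 mm farther back than shut.
Start: joints at [0.99, 0.291, -0.153, 1.127, 0, 1.431], TCP at [224.467, 474.593, 242.305] pointing down, gripper open.
Joint ranges: [-2.52, 2.52], [-0.91, 1.74], [-1.3, 1.37], [-1.96, 2.02], [-1.52, 1.47], [-3.14, 3.14]. Speed limits (rad/s): [2.22, 2.22, 2.79, 3.14, 3.14, 3.14].

## Interface

Orientations are given as a unit quaternion [w, x, y, z].
In Python, from plant import env, optics gives the robot as it stands.
- The arm moves only by the tool arm_command, never from a script. Its arguments are lists of equal length, an entry for each row: "linear": the shift along the tool's x, y, z scaled (see below), a list of three; "dr": the turn, a rotation vector about the tool's x, y, z scaled (see below), a list of three; "hand": the finger opening in mm, from 0 to 85.4. In form: {"linear": [[tx, ty, tz], ...], "dr": [[ax, ay, az], ...], "hand": [hand, ...]}. A call has 1 to 12 rows; each row shifts and turns the commanded pose from where the row before left it, along the tool's axes as they then stand; what a row does not reach is not made up. The controller multiplies each number of a shift by 120 mm and each number of a turn by 2 pi rad. A row lasts 1/10 s, in which the tool goes at most 50 mm and 8.59 degrees, less where a joint would pass 70% of its speed; a pose out of reach is approached as far as the arm can. A call with a number of a shift or a turn outside -1 to 1 is refused whole. A call with a gripper value outside its range is refused whole. The fingers move at their own pace and stop on an object; "newtons" is the grip in N (left out, the last holds). Time passes only in rows, so rows that do not move let the fingers close. It gives the time, the measured TCP pose, the force, the opening and the grip force at its end, in the units of the state.
- env.sense(): the state, without advancing time (a new reading comes with each control period).
- optics.snapshot(name): name is "side" or "top" or "wrist"; returns the picture (480x640x3 uint8, red, green, blue); there is no depth.
- optics.get_calibration(name): a dict with "fov_y" (degrees; the focal length in pixels is half the picture's height over the tangent of half this angle, whatever the lens; pixels are square), "cx", "cy" (the principal point, pixels), "world_to_cam" (4x4, takes a point from world to camera coordinates). Camera axes: x right, y up, looking along -z (the intrinsics and any distortion apply to the point x, -y, -z); pixel columns grow to the right and rows downward; lengths in mm; the calibration is good to about 2 mm. A picture is of the moment at which its call begins: read the wrist's pose just before it. get_calibration takes no time and is no camera call; for the wrist camera it gives the pose at the moment of the call.
- env.hand_in(): hands the job in; it is judged then, once.
The state is a dict: "t": time; "joint_pos": joint angles; "dq": joint speeds; "joint_torque": joint torques, N m; "tool_pos": TCP position; "eef_rot": TCP orientation; "contact_force": force on the tool from outside, world axes, zero at the start; "wrist_torque": the same for the moment, N m; "gripper_width": finger opening in mm; "gripper_force": force on a finger pad.
Only numpy, scipy, OpenCV 4.12 (cv2) and the standard library are available. Lean on these libraries where they do the work, as an engineer would, in place of code of your own. Each camera call takes 0.05 s, during which the arm holds its last target. There are 200 camera calls.

## Working session

There is one attempt and no reset: what is moved stays moved. The work goes in short steps, Python scripts to look and compute and a tool call to move; the robot and the scene stay as the last step left them, time stands still between calls to the robot, and variables do not carry over. Pictures are saved under pics/ and viewed, at most 10 in all, crops included, and the job is handed in when it is done.

Besides the shell and the picture viewer there is one more tool, called after "Request:" as a command line: name --argument value ..., lists and objects as JSON in quotes. arm_command: Moves the arm, as the interface text tells. Its arguments: {"type":"object","properties":{"linear":{"type":"array"},"dr":{"type":"array"},"hand":{"type":"array"},"newtons":{"type":"number"}},"required":["linear","dr","hand"]}

```bash
mkdir -p pics; python3 - <<'E'
from plant import env, optics
import cv2
for n in("top","side"):
    im=optics.snapshot(n); cv2.imwrite(f"pics/{n}0.png",im[...,::-1]); print(n,optics.get_calibration(n))
s=env.sense(); print(s, env.nose_length)
E
```

```text
top {'fov_y': 55.450330789472595, 'cx': 318.84967867091353, 'cy': 238.32109312306693, 'world_to_cam': array([[ 2.46364130e-02, -9.99395591e-01,  2.45254843e-02,
         1.22904947e+01],
       [ 9.95662850e-01,  2.67312303e-02,  8.91119029e-02,
        -6.35809827e+02],
       [-8.97136393e-02,  2.22237159e-02,  9.95719624e-01,
        -8.02655782e+02],
       [ 0.00000000e+00,  0.00000000e+00,  0.00000000e+00,
         1.00000000e+00]])}
side {'fov_y': 56.86411489612748, 'cx': 331.0748680940801, 'cy': 238.73906545916748, 'world_to_cam': array([[ 7.13615775e-01, -7.00184013e-01, -2.22457708e-02,
        -4.11294606e+02],
       [ 4.60075736e-01,  4.44481595e-01,  7.68613315e-01,
        -4.05924429e+02],
       [-5.28282920e-01, -5.58729326e-01,  6.39326753e-01,
        -3.76439274e+02],
       [ 0.00000000e+00,  0.00000000e+00,  0.00000000e+00,
         1.00000000e+00]])}
{'t': 0.1, 'joint_pos': array([ 9.89714831e-01,  2.91231570e-01, -1.54041005e-01,  1.12670155e+00,
       -3.05464381e-06,  1.43150311e+00]), 'dq': array([ 0.0001896 , -0.00091115,  0.00185517, -0.00092087,  0.000619  ,
       -0.00066108]), 'joint_torque': array([ 1.36338433e-03, -5.37976170e+01,  3.31919682e+01,  9.29778238e-03,
       -1.96384226e-04,  3.54207543e-05]), 'tool_pos': array([224.25258777, 474.27862996, 241.78943883]), 'eef_rot': array([-2.06126965e-04,  2.19102084e-01,  9.75701763e-01, -5.51645682e-04]), 'contact_force': array([ 0.46814973,  0.24081525, -0.49270912]), 'wrist_torque': array([ 0.02216002,  0.02138008, -0.01593082]), 'gripper_force': 0.0, 'gripper_width': 85.61697109519791} 11.0
```

View pics/top0.png

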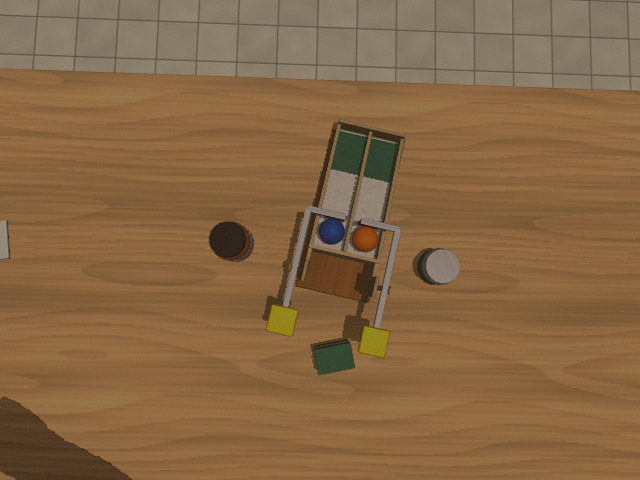

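View pics/side0.png

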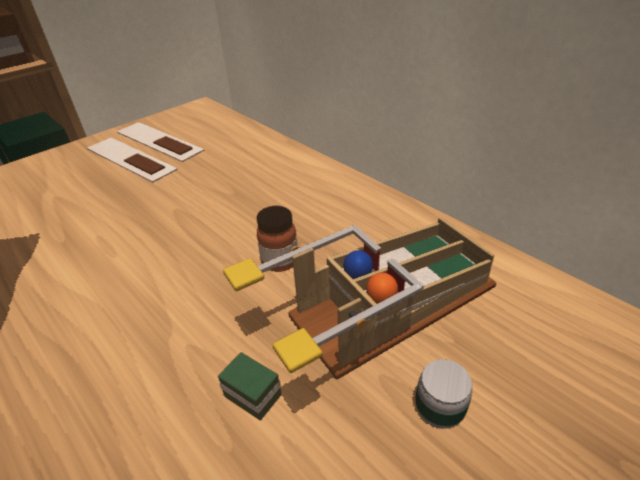

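The top view shows orange at (365,239), in the right lane, with its paddle at (374,342). The left paddle is at (282,320), the blue ball at (332,231) and the carton at (334,357). In the side view the right paddle is at (298,349) and the left at (244,274). I'll triangulate from these two views.

```bash
cat > h.py <<'E'
import numpy as np
from plant import env, optics
def P(n):
    c=optics.get_calibration(n); f=240/np.tan(np.radians(c["fov_y"]/2))
    return np.array([[f,0,c["cx"]],[0,f,c["cy"]],[0,0,1]])@(np.diag([1,-1,-1])@c["world_to_cam"][:3])
def tri(a,b,na="top",nb="side"):
    A=[]
    for n,(u,v) in((na,a),(nb,b)):
        p=P(n); A+= [u*p[2]-p[0], v*p[2]-p[1]]
    A=np.array(A); A/=np.linalg.norm(A[:,:3],axis=1)[:,None]
    X,r,*_=np.linalg.lstsq(A[:,:3],-A[:,3],rcond=None); return X,np.sqrt(r)
E
python3 - <<'E'
from h import *
np.set_printoptions(precision=1,suppress=True)
for k,a,b in(("padR",(374.5,342),(298,349.5)),("padL",(282.5,320.5),(244,274)),("orange",(365,239),(382,287)),("blue",(332,231),(358.5,265)),("carton",(333,356),(249,377))): print(k,*tri(a,b))
s=env.sense();q=s['eef_rot']
from scipy.spatial.transform import Rotation as R
r=R.from_quat(np.roll(q,-1)); print(r.as_matrix())
E
```

```text
padR [464.5 -62.3 120.1] [1.1]
padL [494.9  84.9 119.7] [0.9]
orange [631.3 -48.5  89.5] [1.1]
blue [643.4   7.6  87.2] [0.8]
carton [427.3  -1.   38.9] [0.3]
[[-0.9  0.4 -0. ]
 [ 0.4  0.9 -0. ]
 [ 0.  -0.  -1. ]]
```

Request:
arm_command --linear '[[0,0,0],[0,0,0],[-0.2,-0.28,0],[-0.2,-0.28,0],[-0.2,-0.28,0],[-0.2,-0.28,0],[-0.2,-0.28,0],[-0.2,-0.28,0],[-0.2,-0.28,0],[-0.2,-0.28,0],[-0.2,-0.28,0],[-0.2,-0.28,0]]' --dr '[[0,0,-0.019],[0,0,-0.019],[0,0,0],[0,0,0],[0,0,0],[0,0,0],[0,0,0],[0,0,0],[0,0,0],[0,0,0],[0,0,0],[0,0,0]]' --hand '[0,0,0,0,0,0,0,0,0,0,0,0]'

```text
t: 1.3
tool_pos: [392.0, 95.5, 242.2]
eef_rot: [-0.0, 0.101, 0.995, 0.0]
contact_force: [0.5, 0.7, 0.5]
gripper_width: -0.1
gripper_force: 0.0
```

```bash
cat > go.py <<'E'
from h import *
import sys
from scipy.spatial.transform import Rotation as R
np.set_printoptions(precision=3,suppress=True)
s=env.sense(); M=R.from_quat(np.roll(s['eef_rot'],-1)).as_matrix()
t=np.array([float(a) for a in sys.argv[1:4]])
print(s['t'],s['tool_pos'],s['contact_force'],s['gripper_width']); print(M); print("units",M.T@(t-s['tool_pos'])/120)
E
python3 go.py 459.6 -61.3 160
```

```text
1.3 [391.954  95.457 242.24 ] [0.51  0.66  0.524] -0.07106278380382695
[[-0.979  0.202 -0.   ]
 [ 0.202  0.979  0.   ]
 [ 0.     0.    -1.   ]]
units [-0.816 -1.166  0.685]
```

Request:
arm_command --linear '[[-0.204,-0.292,0],[-0.204,-0.292,0],[-0.204,-0.291,0],[-0.204,-0.291,0],[0,0,0.23],[0,0,0.23],[0,0,0.22],[0,0,0]]' --dr '[[0,0,0],[0,0,0],[0,0,0],[0,0,0],[0,0,0],[0,0,0],[0,0,0],[0,0,0]]' --hand '[0,0,0,0,0,0,0,0]'

```text
t: 2.1
tool_pos: [457.0, -59.1, 157.9]
eef_rot: [-0.003, 0.102, 0.995, 0.001]
contact_force: [-0.8, -0.0, 0.2]
gripper_width: 0.1
gripper_force: 0.0
```

```bash
python3 go.py 459.6 -61.3 138; python3 - <<'E'
from h import *
import cv2
a=optics.snapshot("side")[200:440,160:500]; b=optics.snapshot("wrist")
cv2.imwrite("pics/s1.png",np.hstack([cv2.resize(a[...,::-1],(510,360)),cv2.resize(b[...,::-1],(288,216))[:0].reshape(0,288,3) if 0 else np.vstack([cv2.resize(b[...,::-1],(288,216)),np.zeros((144,288,3),np.uint8)])]))
E
```

```text
2.1 [457.017 -59.14  157.874] [-0.765 -0.041  0.191] 0.12476551086743902
[[-0.979  0.202 -0.006]
 [ 0.202  0.979  0.002]
 [ 0.006  0.001 -1.   ]]
units [-0.026 -0.013  0.165]
```

View pics/s1.png

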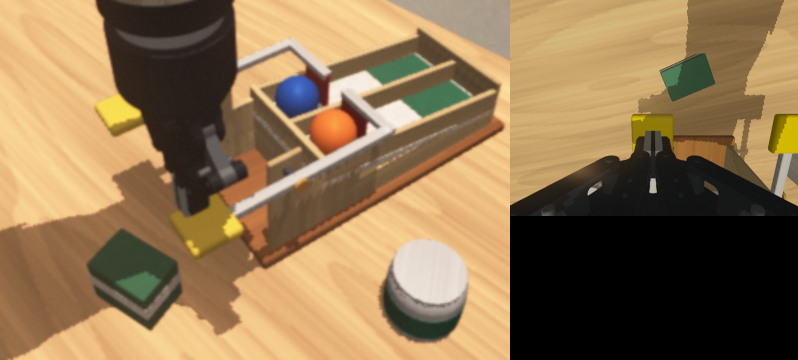

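The closed fingertips stand just above the right (orange) paddle, roughly centred; both balls are still behind their gates. Next I press down.

Request:
arm_command --linear '[[-0.025,-0.013,0.1],[0,0,0.1],[0,0,0.1],[0,0,0.1],[0,0,0.04],[0,0,0]]' --dr '[[0,0,0],[0,0,0],[0,0,0],[0,0,0],[0,0,0],[0,0,0]]' --hand '[0,0,0,0,0,0]'

```text
t: 2.8
tool_pos: [462.7, -62.0, 108.1]
eef_rot: [0.0, 0.101, 0.995, -0.0]
contact_force: [1.1, -0.3, 2.9]
gripper_width: 0.1
gripper_force: 1.4
```

Request:
arm_command --linear '[[0,0,0.04],[0,0,0.035],[0,0,0],[0,0,0]]' --dr '[[0,0,0],[0,0,0],[0,0,0],[0,0,0]]' --hand '[0,0,0,0]'

```text
t: 3.2
tool_pos: [462.0, -61.8, 98.9]
eef_rot: [-0.0, 0.101, 0.995, -0.0]
contact_force: [-1.5, -0.1, 3.1]
gripper_width: 0.1
gripper_force: 1.5
```

```bash
python3 - <<'E'
from h import *
import cv2
a=optics.snapshot("side")[200:440,160:500]; b=optics.snapshot("top")[100:400,220:480]
cv2.imwrite("pics/s2.png",np.hstack([cv2.resize(a[...,::-1],(510,360)),cv2.resize(b[...,::-1],(288,360))]))
print(env.sense()['contact_force'],env.sense()['tool_pos'])
E
```

```text
[0.04771614 0.48135005 2.36828284] [462.0400357  -61.80556217  99.00096937]
```

View pics/s2.png

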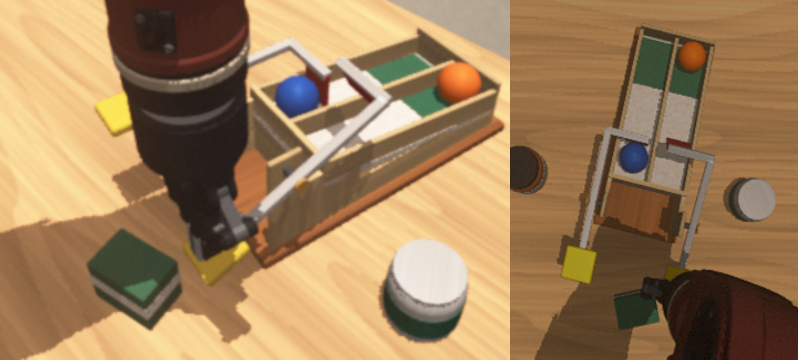

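The gate is up and the orange ball is in the green tray end, with blue still waiting. I'll hold briefly, then lift straight up and clear.

Request:
arm_command --linear '[[0,0,0],[0,0,0],[0,0,0],[0,0,0],[0,0,0],[0,0,0],[0,0,-0.1],[0,0,-0.1],[0,0,-0.1],[0,0,-0.1],[0,0,-0.2],[0,0,-0.3]]' --dr '[[0,0,0],[0,0,0],[0,0,0],[0,0,0],[0,0,0],[0,0,0],[0,0,0],[0,0,0],[0,0,0],[0,0,0],[0,0,0],[0,0,0]]' --hand '[0,0,0,0,0,0,0,0,0,0,0,0]'

```text
t: 4.5
tool_pos: [460.6, -61.4, 206.2]
eef_rot: [-0.002, 0.101, 0.995, 0.0]
contact_force: [0.2, 0.6, -0.5]
gripper_width: 0.4
gripper_force: 0.0
```

Request:
arm_command --linear '[[0.2,0,-0.1],[0.2,0,0],[0,0,0],[0,0,0],[0,0,0],[0,0,0],[0,0,0],[0,0,0]]' --dr '[[0,0,0],[0,0,0],[0,0,0],[0,0,0],[0,0,0],[0,0,0],[0,0,0],[0,0,0]]' --hand '[0,0,0,0,0,0,0,0]'

```text
t: 5.3
tool_pos: [415.3, -52.2, 218.7]
eef_rot: [-0.0, 0.101, 0.995, 0.0]
contact_force: [-0.5, 0.8, -0.4]
gripper_width: 0.2
gripper_force: 0.0
```

```bash
python3 - <<'E'
from h import *
import cv2
a=optics.snapshot("side")[200:440,160:500]; b=optics.snapshot("top")[100:400,220:480]
cv2.imwrite("pics/s3.png",np.hstack([cv2.resize(a[...,::-1],(510,360)),cv2.resize(b[...,::-1],(288,360))]))
E
```

```text
(no output)
```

View pics/s3.png

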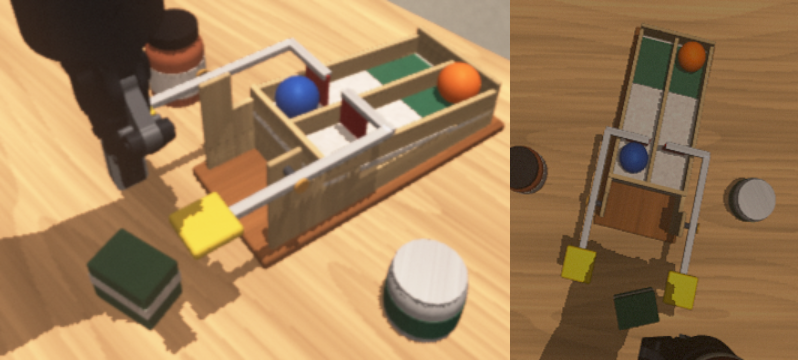

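The right paddle is back up and its gate is shut. Orange is in the tray, blue is still behind its gate, and the jar, tin and carton have not moved.

```bash
python3 -c "
from plant import env
print(env.hand_in())"
```

```text
the job is handed in; nothing more can be done
None
```

The job is handed in: the orange ball is in the green tray end, both gates are shut, the blue ball is still waiting, and the jar, tin and carton stand where they were; arm time was about 5.4 s of the 32 s allowed.

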